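# Slide the green-banded vaccination card into the reader's outline

## Robot

A 6-joint arm with a two-finger parallel gripper is mounted at the origin on the work surface. World frame = base frame: x ahead of the robot, y to its left, z up, the work surface at z = 0. Lengths are in mm, angles in degrees, forces in N, time in s.
With the tool pointing down it reaches from about 350 to 850 mm from the base axis. Payload 8.1 kg.
Tool frame: the origin (TCP) lies midway between the tips of the shut fingers; the grasp point (between the pads) lies grip_depth behind it (grip_depth is the distance from the TCP to the grasp point, in mm); z points along the fingers, y is the line along which they close (so a half turn about z gives the same grasp; the last joint's range is limited). The gripper opens to 85 mm and grips with 20 to 120 N. Pads are 22 mm wide; open, the fingers measure 114 mm over their backs; the gripper's body (76 mm by 85 mm) begins 54 mm behind the grasp point. The pads swing forward as they close: fully open they stand 13 mm farther back than shut.
Start: joints at [63.575, 7.471, 85.268, -0, 87.261, -4.893], TCP at [220.189, 558.142, 231.292] pointing down, gripper open.
Joint ranges: [-169.43, 169.43], [-51.17, 129.36], [1.28, 143.12], [-76.62, 256.62], [0, 156.53], [-152.29, 152.29]. Speed limits (degrees/s): [136.94, 136.94, 159.86, 180, 180, 180].

## Interface

Orientations are given as [roll, pitch, yaw] about the fixed x, y, z axes, in that order (R = Rz(yaw) Ry(pitch) Rx(roll)).
In Python, from bench import sense, snapshot, hand_in, grip_depth gives the robot as it stands. The module is installed in compiled form; this text tells all that it offers.
- The arm moves only by the tool apply_moves, never from a script. Its argument "series" is text: rows parted by semicolons, each of 5 numbers parted by spaces: the shift along the tool's x, y, z each as a share of 0.3 m, from -1 to 1, then the turn about the tool's z as a share of 2 rad, from -1 to 1, then the gripper's target within -1 to 1 (shut at 1, half-way at 0, fully open at -1). In form: tx ty tz twist gripper; .... A call has 1 to 5 rows; each row shifts and turns the commanded pose from where the row before left it, along the tool's axes as they then stand; what a row does not reach is not made up. A row lasts 1/12 s, in which the tool goes at most 41.7 mm and 7.16 degrees, less where a joint would pass 70% of its speed; a pose out of reach is approached as far as the arm can. A call with a number of a shift or a turn outside -1 to 1 is refused whole. A call with a gripper value outside its range is refused whole. The fingers move at their own pace and stop on an object; "squeeze" is the grip in N (left out, the last holds). Time passes only in rows, so rows that do not move let the fingers close. It gives the time, the measured TCP pose, the force, the opening and the grip force at its end, in the units of the state.
- sense(): the state, without advancing time (a new reading comes with each control period).
- snapshot(name): name is "scene" or "top"; returns a dict with "frame" (400x640x3 uint8, blue, green, red), "depth" (400x640 float32, mm along the optical axis (not along the pixel's ray), 0 where there is no reading), "intrinsics" (3x3 intrinsics, pixels), "dist" ([k1, k2, p1, p2, k3] as OpenCV has them; the pictures are not rectified), "extrinsics" (4x4, takes a point from camera to world coordinates). Camera axes: x right, y down, z forward; pixel columns grow to the right and rows downward; lengths in mm; the calibration is good to about 2 mm. A picture is of the moment at which its call begins.
- hand_in(): hands the job in; it is judged then, once.
The state is a dict: "time": time; "joint_pos": joint angles; "qd": joint speeds; "joint_efforts": joint torques, N m; "tool_pos": TCP position; "tcp_rot": TCP orientation; "ft_force": force on the tool from outside, world axes, zero at the start; "wrist_torque": the same for the moment, N m; "finger_gap": finger opening in mm; "grip_force": force on a finger pad.
Only numpy, scipy, OpenCV 4.12 (cv2) and the standard library are available. Lean on these libraries where they do the work, as an engineer would, in place of code of your own. Each camera call takes 0.05 s, during which the arm holds its last target. There are 200 camera calls.

## Task

Bring the vaccination card with the green band to the card reader: press on its top and slide it along the table until it lies inside the yellow outline in front of the reader, squared up with the outline. Keep the card flat on the table all the way, and leave the orange-banded card and the swab jar where they are.

Things in the scene. Friction and masses are not known exactly. Their poses are not given: they have to be found in the camera images.
- green_card: the card to move: loose stiff white plastic card, 130 x 86 mm and 3 mm thick, about 50 g, lying flat on the table; a green band 40 mm wide crosses its +x end, thin grey rules cover the rest. Smooth: it slides easily on the table (friction about 0.3) and rubber-like fingertips pressing on it with some 8 to 20 N carry it along. Origin: centre of its underside; x along the 130 mm length, z up.
- orange_card: a bystander: the same card with an orange band instead of the green one. Origin: centre of its underside; x along its length, z up.
- reader: the card reader, fixed: a yellow outline printed flat on the table (no raised edge; inside 154 mm along the reader's y by 110 mm along its x, lines 7 mm wide) and beyond it the white reader head, 50 mm (x) by 110 mm (y), 36 mm high, whose centre is 110 mm along +x. Origin: centre of the outline at table height; z up. The card belongs with its long side along the reader's y; either end may lead.
- swab_jar: a bystander: clear jar with a red lid, 73 mm across, 70 mm high, loose. Origin: centre of its underside; z up.
Not all that is in view belongs to the job. Leave any purple look-alike of the green_card alone.

How it is judged:
By the outcome, as a careful person would: the job done as asked, in the order asked, and still so for the second after the job is handed in, with the robot touching nothing.
It also fails if it takes over 51 s, if anything falls off the work surface, if the arm or the gripper's body presses on something with over 40 N, if the wrist force passes 120 N, or if a joint passes its speed limit or range.

## Working session

There is one attempt and no reset: what is moved stays moved. The work goes in short steps, Python scripts to look and compute and a tool call to move; the robot and the scene stay as the last step left them, time stands still between calls to the robot, and variables do not carry over. Pictures are saved under pics/ and viewed, at most 10 in all, crops included, and the job is handed in when it is done.

Besides the shell and the picture viewer there is one more tool, called after "Emit:" as name(argument=value, ...) on one line, values as JSON. apply_moves: Moves the arm, as the interface text tells. Its arguments: {"type":"object","properties":{"series":{"type":"string"},"squeeze":{"type":"number"}},"required":["series"]}

```bash
mkdir -p pics
python3 - <<'E'
from bench import sense,snapshot,grip_depth
import cv2
print(grip_depth,sense())
for n in("scene","top"):
    s=snapshot(n);cv2.imwrite(f"pics/{n}0.png",s["frame"]);print(n,s["intrinsics"].tolist(),s["dist"],s["extrinsics"].round(3).tolist())
E
```

```text
18.700000000000003 {'time': 0.0, 'joint_pos': array([ 6.35765229e+01,  7.51592674e+00,  8.53294890e+01, -1.76884513e-03,
        8.72619347e+01, -4.89432978e+00]), 'qd': array([ 0.00491789, -0.11854347,  0.12435377,  0.11276648, -0.06735273,
       -0.00724846]), 'joint_efforts': array([-1.91155457e-03, -5.69421601e+01, -5.00528634e+01, -5.51026260e-04,
        1.54898968e-02, -5.88422409e-06]), 'tool_pos': array([219.93883811, 557.63879056, 230.23389397]), 'tcp_rot': array([-1.79892890e+02, -7.39873354e-03,  1.58470932e+02]), 'ft_force': array([-0.55707687, -0.09478111,  0.35191482]), 'wrist_torque': array([ 0.00799315, -0.0076494 , -0.02613112]), 'grip_force': 0.0, 'finger_gap': 85.32123834385384}
scene [[424.80504325357214, 0.0, 316.9606675205138], [0.0, 424.80504325357214, 192.72778336727956], [0.0, 0.0, 1.0]] [-0.04477505  0.          0.          0.          0.        ] [[0.795, 0.484, -0.365, 906.361], [0.606, -0.649, 0.46, -529.366], [-0.014, -0.587, -0.809, 914.558], [0.0, 0.0, 0.0, 1.0]]
top [[386.4007407879937, 0.0, 318.6004363610519], [0.0, 386.4007407879937, 202.7677442763502], [0.0, 0.0, 1.0]] [-0.09376079  0.          0.          0.          0.        ] [[0.123, -0.97, 0.209, 313.194], [-0.992, -0.121, 0.02, -56.696], [0.006, -0.21, -0.978, 1030.941], [0.0, 0.0, 0.0, 1.0]]
```

View pics/scene0.png

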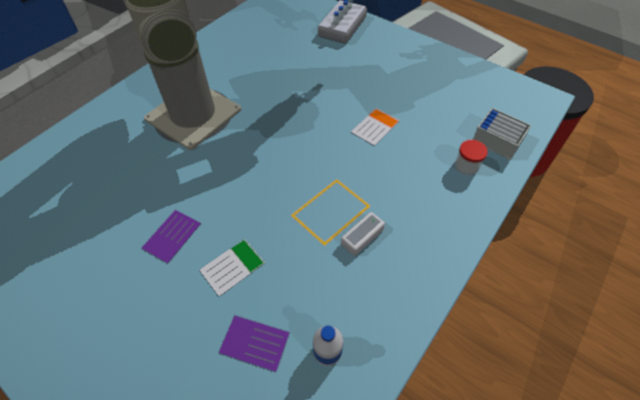

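View pics/top0.png

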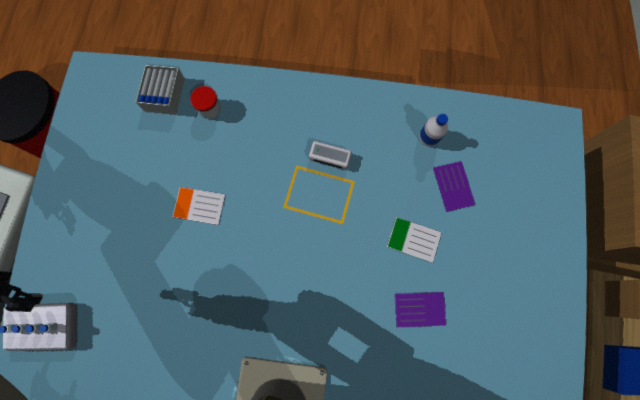

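The scene view shows the green card near (231,268), the outline at (331,212) and the reader head at (363,232). The top view shows the green card at (415,240), the outline at (319,195), the orange card at (199,206) and the jar at (204,97). The path from card to outline is clear, with purple decoys to either side of it.

```bash
cat > h.py <<'E'
import numpy as np,cv2
from bench import sense,snapshot
def rays(s,px):
    u=cv2.undistortPoints(np.float64(px).reshape(-1,1,2),s["intrinsics"],s["dist"]).reshape(-1,2)
    E=s["extrinsics"];return E[:3,3],np.c_[u,np.ones(len(u))]@E[:3,:3].T
def plane(s,px,h):
    o,d=rays(s,px);return (o+d*((h-o[2])/d[:,2])[:,None])[:,:2]
def cross(s1,p1,s2,p2):
    o1,d1=rays(s1,[p1]);o2,d2=rays(s2,[p2]);d1=d1[0];d2=d2[0]
    t=np.linalg.lstsq(np.c_[d1,-d2],o2-o1,rcond=None)[0]
    a=o1+t[0]*d1;b=o2+t[1]*d2;return (a+b)/2,np.linalg.norm(a-b)
def big(m):
    c,_=cv2.findContours(m,cv2.RETR_EXTERNAL,cv2.CHAIN_APPROX_NONE);return max(c,key=cv2.contourArea)[:,0]
def masks(s):
    hsv=cv2.cvtColor(s["frame"],cv2.COLOR_BGR2HSV)
    g=cv2.inRange(hsv,(45,120,40),(75,255,255));y=cv2.inRange(hsv,(18,110,110),(32,255,255))
    w=cv2.inRange(hsv,(0,0,110),(180,45,255))
    return g,y,w
def centroid(c):
    m=cv2.moments(c.reshape(-1,1,2));return np.array([m['m10'],m['m01']])/m['m00']
def rect(P):
    (c,(a,b),t)=cv2.minAreaRect(np.float32(P))
    if a<b:a,b,t=b,a,t+90
    return np.array(c),(a,b),(t+90)%180-90
def look(s,hc=3):
    g,y,w=masks(s);r={}
    gc=big(g);r['g']=centroid(gc)
    near=np.zeros_like(g);cv2.circle(near,tuple(int(v) for v in r['g']),70,255,-1)
    m=cv2.morphologyEx(g|(w&near),cv2.MORPH_CLOSE,np.ones((5,5),np.uint8))
    n,l=cv2.connectedComponents(m);k=l[tuple(gc[len(gc)//2][::-1])]
    cc=big((l==k).astype(np.uint8)*255)
    r['card']=cc;r['cc']=centroid(cc);r['yc']=big(y);r['yo']=centroid(r['yc'])
    r['cardw']=rect(plane(s,cc,hc));r['gw']=plane(s,[r['g']],hc)[0];r['yw']=rect(plane(s,r['yc'],0))
    return r
E
python3 - <<'E'
from h import *
S=[snapshot("scene"),snapshot("top")];R=[look(s) for s in S]
for r in R:
    print('card',r['cc'],r['cardw'],'green',r['gw'],'out',r['yw'])
for k in('g','cc','yo'):print(k,cross(S[0],R[0][k],S[1],R[1][k]))
for s,r in zip(S,R):
    hsv=cv2.cvtColor(s["frame"],cv2.COLOR_BGR2HSV)
    o=big(cv2.inRange(hsv,(5,150,120),(16,255,255)));print('orange band',plane(s,[centroid(o)],3))
    n=cv2.inRange(hsv,(0,160,90),(4,255,255));print('lid',plane(s,[centroid(big(n))],70))
E
```

```text
card [230.5756069  267.29423808] (array([ 463.39300537, -302.50408936]), (130.8695831298828, 87.87922668457031), 77.54060363769531) green [ 472.7806378  -260.13758076] out (array([555.73309326, -32.70176697]), (166.3333282470703, 122.59184265136719), 81.20069122314453)
card [414.15364038 239.38555478] (array([ 465.16741943, -302.14483643]), (129.83587646484375, 86.20893859863281), 77.60163116455078) green [ 474.21559036 -259.48165046] out (array([558.52032471, -32.61088562]), (167.59893798828125, 123.62931823730469), 81.25562286376953)
g (array([ 473.65365756, -259.86360665,    3.89317201]), np.float64(1.396882039873413))
cc (array([ 463.85216799, -304.58023319,    1.13337737]), np.float64(4.010573184125748))
yo (array([557.06504852, -33.94241082,  -2.30823212]), np.float64(2.795261832332672))
orange band [[1034.39578927  615.44622123]]
lid [[772.9426453  309.39593747]]
orange band [[486.463412   334.51466031]]
lid [[770.97439028 314.31057369]]
```

Both views agree to 2 mm:
- **Card:** (464,−302), long axis 77.6°, 130×87 mm.
- **Outline:** (557,−33), long axis 81.2°.
- **Heights:** these check out near 0–4 mm.

The card therefore needs a shift of (93,+270) and a turn of +3.6°. I'm starting the move.

Emit:
apply_moves(series="-0.08 -0.08 0 0 0;-0.08 -0.08 0 0 0;-0.08 -0.08 0 0 0;-0.08 -0.08 0 0 0;-0.08 -0.08 0 0 0")

```text
time: 0.62
tool_pos: [287.9, 401.0, 231.0]
tcp_rot: [-180.0, -0.0, 158.5]
ft_force: [0.0, -0.3, 0.8]
finger_gap: 42.9
grip_force: 0.0
```

Emit:
apply_moves(series="-0.08 -0.08 0 0 0;-0.08 -0.08 0 0 0;-0.08 -0.08 0 0 0;-0.08 -0.08 0 0 0;-0.08 -0.08 0 0 0")

```text
time: 1.03
tool_pos: [355.5, 245.3, 231.2]
tcp_rot: [180.0, 0.0, 158.5]
ft_force: [0.1, 1.2, 0.2]
finger_gap: 42.8
grip_force: 0.0
```

Emit:
apply_moves(series="-0.08 -0.08 0 0 0;-0.08 -0.08 0 0 0;-0.08 -0.08 0 0 0;-0.08 -0.08 0 0 0;-0.08 -0.08 0 0 0")

```text
time: 1.45
tool_pos: [423.2, 89.5, 231.4]
tcp_rot: [180.0, 0.0, 158.5]
ft_force: [0.6, 0.6, -0.3]
finger_gap: 42.9
grip_force: 0.0
```

Emit:
apply_moves(series="-0.055 -0.105 0 0 0;-0.055 -0.105 0 0 0;-0.055 -0.105 0 0 0;-0.055 -0.105 0 0 0;-0.055 -0.105 0 0 0")

```text
time: 1.87
tool_pos: [441.6, -87.4, 231.3]
tcp_rot: [180.0, 0.0, 158.5]
ft_force: [0.8, 0.6, -0.3]
finger_gap: 42.7
grip_force: 0.0
```

Emit:
apply_moves(series="-0.055 -0.105 0 0 0;-0.055 -0.105 0 0 0;-0.055 -0.105 0 0 0;-0.055 -0.105 0 0 0;-0.055 -0.105 0 0 0")

```text
time: 2.28
tool_pos: [460.5, -264.3, 231.1]
tcp_rot: [180.0, -0.0, 158.4]
ft_force: [0.1, -0.3, 0.1]
finger_gap: 42.7
grip_force: 0.0
```

Emit:
apply_moves(series="-0.059 -0.119 0 0 0;0 0 0.12 0 0;0 0 0.12 0 0;0 0 0.12 0 0;0 0 0.12 0 0")

```text
time: 2.7
tool_pos: [463.9, -302.4, 85.7]
tcp_rot: [-180.0, 0.0, 158.4]
ft_force: [-0.1, 0.4, 0.3]
finger_gap: 42.2
grip_force: 0.0
```

Emit:
apply_moves(series="0 0 0.1 0 0;0 0 0.07 0 0;0 0 0.03 0 0;0 0 0 0 0;0 0 0 0 0")

```text
time: 3.12
tool_pos: [464.4, -302.3, 27.8]
tcp_rot: [180.0, -0.0, 158.5]
ft_force: [-0.0, -0.0, 0.6]
finger_gap: 43.0
grip_force: 0.0
```

Emit:
apply_moves(series="0 0 0.03 0 0;0 0 0.02 0 0;0 0 0.01 0 0;0 0 0.01 0 0;0 0 0 0 0")

```text
time: 3.53
tool_pos: [463.9, -302.0, 5.9]
tcp_rot: [180.0, -0.0, 158.5]
ft_force: [-0.1, -0.3, 0.2]
finger_gap: 42.3
grip_force: 0.0
```

Emit:
apply_moves(series="0 0 0.004 0 0;0 0 0.003 0 0;0 0 0 0 0")

```text
time: 3.78
tool_pos: [464.2, -302.2, 4.2]
tcp_rot: [-180.0, 0.0, 158.5]
ft_force: [-0.1, -0.0, 0.1]
finger_gap: 42.5
grip_force: 0.0
```

Emit:
apply_moves(series="0 0 0.004 0 0;0 0 0.003 0 0;0 0 0 0 0;0 0 0 0 0")

```text
time: 4.12
tool_pos: [464.1, -302.1, 2.0]
tcp_rot: [180.0, -0.0, 158.5]
ft_force: [1.0, 0.8, -0.8]
finger_gap: 42.6
grip_force: 0.0
```

Emit:
apply_moves(series="0 0 0.003 0 0;0 0 0 0 0;0 0 0 0 0")

```text
time: 4.37
tool_pos: [464.2, -302.2, 1.2]
tcp_rot: [-180.0, 0.0, 158.5]
ft_force: [-0.7, 0.1, -0.0]
finger_gap: 42.9
grip_force: 0.0
```

Emit:
apply_moves(series="0 0 0.003 0 0;0 0 0 0 0;0 0 0 0 0")

```text
time: 4.62
tool_pos: [464.7, -302.6, 1.2]
tcp_rot: [-180.0, 0.1, 158.5]
ft_force: [-1.5, 0.5, 6.6]
finger_gap: 43.0
grip_force: 3.0
```

Emit:
apply_moves(series="0 0 0.002 0 0;0 0 0 0 0;0 0 0 0 0")

```text
time: 4.87
tool_pos: [465.1, -302.8, 1.2]
tcp_rot: [-180.0, 0.1, 158.5]
ft_force: [-2.8, 1.1, 10.2]
finger_gap: 42.4
grip_force: 4.9
```

Emit:
apply_moves(series="0 0 0.001 0 0;0 0.01 0 0 0;0 0.02 0 0 0;0 0.03 0 0 0;0 0.03 0 0 0")

```text
time: 5.28
tool_pos: [475.5, -278.4, 1.2]
tcp_rot: [-179.9, 0.2, 158.4]
ft_force: [-0.5, -2.1, 8.5]
finger_gap: 42.8
grip_force: 4.1
```

Run:
```python
from h import *
S=[snapshot("scene"),snapshot("top")]
for i,s in enumerate(S):
    r=look(s);print('card',r['cardw'],'green',r['gw'])
    cv2.imwrite(f"pics/b{i}.png",s["frame"])
print(sense()['tool_pos'],sense()['ft_force'])
cv2.imwrite("pics/b.png",cv2.resize(np.hstack([S[0]["frame"][160:330,140:340],S[1]["frame"][130:300,270:470]]),None,fx=2,fy=2))
```

```text
card (array([ 474.36831665, -280.69277954]), (126.91390991210938, 86.94673919677734), 77.58663177490234) green [ 502.29607831 -238.74850447]
card (array([ 499.64614868, -288.12869263]), (357.8965759277344, 142.93617248535156), -26.669776916503906) green [ 511.95487929 -224.76015059]
[ 475.97144539 -277.10883929    1.15887645] [0.1467425  2.20726987 9.73779428]
```

View pics/b.png

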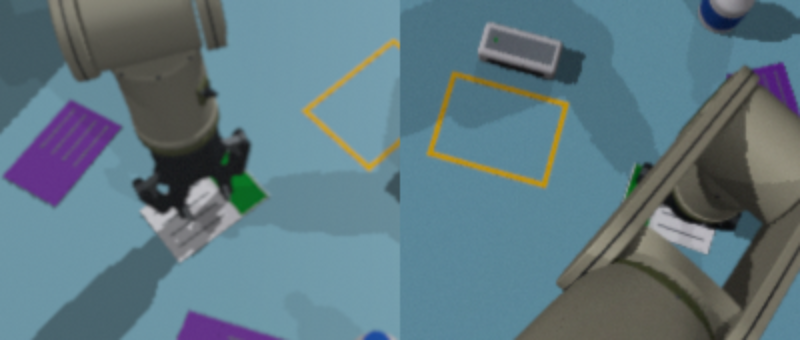

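In the composite, the left half shows the card still flat under the fingers at about (205,215) with its green end at (250,190). It has followed the tool, and the outline ahead is free. I'll keep sliding and add the turn.

Emit:
apply_moves(series="0 0.03 0.0007 -0.006 0;0 0.03 0 -0.007 0;0 0.03 0 -0.007 0;0 0.03 0 -0.006 0;0 0.03 0 -0.006 0")

```text
time: 5.8
tool_pos: [491.3, -235.9, 1.2]
tcp_rot: [-179.9, 0.2, 162.2]
ft_force: [-0.9, -2.1, 9.1]
finger_gap: 42.7
grip_force: 4.6
```

Emit:
apply_moves(series="0.003 0.03 0 0 0;0.003 0.03 0 0 0;0.003 0.03 0 0 0;0.003 0.03 0 0 0;0.003 0.03 0 0 0")

```text
time: 6.22
tool_pos: [500.9, -191.5, 1.2]
tcp_rot: [-179.9, 0.2, 162.1]
ft_force: [-0.3, -2.1, 9.6]
finger_gap: 42.9
grip_force: 4.6
```

Emit:
apply_moves(series="-0.001 0.03 0 0 0;-0.001 0.03 0 0 0;-0.001 0.03 0 0 0;-0.001 0.03 0 0 0;-0.001 0.03 0 0 0")

```text
time: 6.63
tool_pos: [516.2, -149.0, 1.2]
tcp_rot: [-179.9, 0.2, 162.1]
ft_force: [-1.2, -2.5, 9.6]
finger_gap: 42.6
grip_force: 4.8
```

Emit:
apply_moves(series="-0.001 0.03 0 0 0;-0.001 0.03 0 0 0;-0.001 0.03 0 0 0;-0.001 0.03 0 0 0;-0.001 0.03 0 0 0")

```text
time: 7.05
tool_pos: [531.5, -106.5, 1.1]
tcp_rot: [-180.0, 0.2, 162.1]
ft_force: [-0.6, -2.0, 10.0]
finger_gap: 42.6
grip_force: 4.9
```

Emit:
apply_moves(series="-0.001 0.03 0 0 0;-0.001 0.03 0 0 0;-0.001 0.02 0 0 0;-0.001 0.02 0 0 0;0 0 0 0 0")

```text
time: 7.47
tool_pos: [542.1, -77.3, 1.2]
tcp_rot: [180.0, 0.2, 162.2]
ft_force: [1.0, 2.3, 10.0]
finger_gap: 42.7
grip_force: 4.8
```

Run:
```python
from h import *
S=[snapshot("scene"),snapshot("top")]
for i,s in enumerate(S):
    r=look(s);print('card',r['cardw'],'green',r['gw'])
print(sense()['tool_pos'],sense()['ft_force'])
cv2.imwrite("pics/c.png",cv2.resize(np.hstack([S[0]["frame"][120:290,240:440],S[1]["frame"][110:280,220:420]]),None,fx=2,fy=2,interpolation=cv2.INTER_CUBIC))
```

```text
card (array([586.97003174, -51.97489166]), (199.04205322265625, 193.05853271484375), 80.86670684814453) green [568.76072607 -35.70806836]
card (array([538.70733643, -43.46420288]), (389.896728515625, 247.34742736816406), -13.797142028808594) green [533.14947326 -30.88629049]
[542.08554078 -77.44748499   1.16479576] [0.74702717 2.74988529 9.71146593]
```

Emit:
apply_moves(series="-0.001 0.02 0 0 0;-0.001 0.03 0 0 0;-0.001 0.03 0 0 0;0 0.03 0 0 0;0 0.03 0 0 0")

```text
time: 7.98
tool_pos: [555.6, -38.4, 1.1]
tcp_rot: [-180.0, 0.2, 162.1]
ft_force: [-0.4, -3.2, 9.9]
finger_gap: 42.6
grip_force: 5.0
```

Emit:
apply_moves(series="0 0.012 0 0 0;0 0.004 0 0 0;0 0 0 0 0;0 0 -0.004 0 0;0 0 -0.006 0 0")

```text
time: 8.4
tool_pos: [555.0, -33.3, 2.3]
tcp_rot: [-180.0, -0.0, 162.1]
ft_force: [0.7, -0.6, -0.7]
finger_gap: 42.8
grip_force: 0.0
```

Emit:
apply_moves(series="0 0 -0.01 0 0;0 0 -0.05 0 0;0 0 -0.12 0 0;0 0 -0.12 0 0;0 0 -0.12 0 0")

```text
time: 8.82
tool_pos: [553.9, -33.3, 128.8]
tcp_rot: [-180.0, -0.1, 162.1]
ft_force: [1.0, 0.4, -0.5]
finger_gap: 42.8
grip_force: 0.0
```

Emit:
apply_moves(series="0 -0.13 0 0 0;0 -0.13 0 0 0;0 -0.13 0 0 0;0 -0.13 0 0 0;0 -0.13 0 0 0")

```text
time: 9.23
tool_pos: [494.2, -220.3, 128.3]
tcp_rot: [-180.0, -0.0, 162.2]
ft_force: [1.0, -0.3, -1.5]
finger_gap: 42.8
grip_force: 0.0
```

Emit:
apply_moves(series="0 -0.13 0 0 0;0 -0.13 0 0 0;0 -0.13 0 0 0;0 -0.13 0 0 0;0 0 0 0 0")

```text
time: 9.65
tool_pos: [444.4, -373.6, 128.4]
tcp_rot: [-179.8, 0.0, 161.9]
ft_force: [0.3, 0.1, 0.5]
finger_gap: 43.0
grip_force: 0.0
```

Run:
```python
from h import *
S=[snapshot("scene"),snapshot("top")]
for i,s in enumerate(S):
    r=look(s);print('card',r['cardw'],'green',r['gw'],'out',r['yw'])
cv2.imwrite("pics/d.png",cv2.resize(np.hstack([S[0]["frame"][120:290,240:440],S[1]["frame"][110:280,220:420]]),None,fx=2,fy=2,interpolation=cv2.INTER_CUBIC))
```

```text
card (array([589.97930908, -38.98613739]), (196.05413818359375, 172.31285095214844), -8.793746948242188) green [563.32041983   9.0834058 ] out (array([555.71295166, -32.77879333]), (166.51907348632812, 122.58013153076172), 81.1814956665039)
card (array([557.45544434, -32.57740021]), (170.64402770996094, 127.62112426757812), 81.28749084472656) green [564.51965716   9.34775536] out (array([558.54919434, -32.45915222]), (167.9231414794922, 123.61849975585938), 81.24288940429688)
```

View pics/d.png

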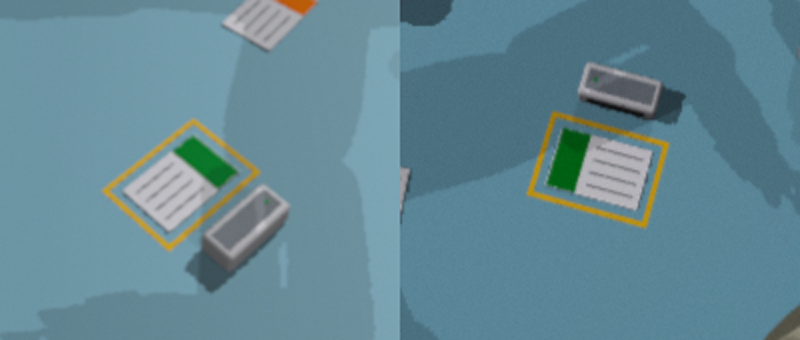

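The card lies inside the outline with a gap on every side: left half around (180,180), right half around (600,168). My mask picked up the outline as well, so I'll measure again with it excluded.

Run:
```python
from h import *
for n in("scene","top"):
    s=snapshot(n);g,y,w=masks(s);r=look(s)
    ins=np.zeros_like(g);cv2.fillPoly(ins,[cv2.convexHull(r['yc'])],255)
    ins=cv2.erode(ins,np.ones((3,3),np.uint8),iterations=3)
    c=big(cv2.morphologyEx((g|w)&ins&~cv2.dilate(y,None),cv2.MORPH_CLOSE,np.ones((5,5),np.uint8)))
    R=rect(plane(s,c,3));gr=rect(plane(s,big(g),3))
    print(n,R,'out',r['yw'],'green',gr)
    t=np.radians(r['yw'][2]);d=R[0]-r['yw'][0]
    print(' off along/across',d@[np.cos(t),np.sin(t)],d@[-np.sin(t),np.cos(t)],'ang',R[2]-r['yw'][2])
print(sense()['tool_pos'],sense()['time'])
```

```text
scene (array([556.28009033, -36.52451324]), (128.3352813720703, 88.304443359375), 81.2840576171875) out (array([555.73583984, -32.7015152 ]), (166.32290649414062, 122.59577941894531), 81.20710754394531) green (array([562.49768066,   9.48735046]), (80.18351745605469, 35.4344596862793), -8.654220581054688)
 off along/across -3.694871799628081 -1.1222499920773394 ang 0.0769500732421875
top (array([558.02288818, -33.93552399]), (129.4392852783203, 87.07426452636719), 81.58293914794922) out (array([558.54919434, -32.45915222]), (167.9231414794922, 123.61849975585938), 81.24288940429688) green (array([565.04431152,   9.42460632]), (82.91136932373047, 38.91950607299805), -8.646324157714844)
 off along/across -1.5392891737213363 0.2953990429098892 ang 0.34004974365234375
[ 447.25572467 -366.71403711  127.81274452] 9.85
```

The card sits within 4 mm and 0.4° of the outline's centre, against a margin of 12 mm, and the arm is clear of everything. Handing in.

```bash
python3 -c "
from bench import hand_in;print(hand_in())"
```

```text
the job is handed in; nothing more can be done
None
```

The green-banded card lies flat inside the yellow outline, within about 4 mm of its centre and 0.4° of square; the arm went nowhere near the orange card or swab jar, and I handed the job in at about 10 s.

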